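# Screen the sensor and hold a test probe on the shield

## Robot

A 6-joint arm with a two-finger parallel gripper is mounted at the origin on a cart in front of the work surface, level with it; the furniture and walls round the work are solid. World frame = base frame: x ahead of the robot, y to its left, z up, the work surface at z = 0. Lengths are in m, angles in rad, forces in N, time in s.
With the tool pointing down it reaches from about 0.3 to 0.875 m from the base axis. Payload 6.4 kg.
Tool frame: the origin (TCP) lies on the centre line of the jaws, within the pads' length; the fingertips stand 22 mm ahead of it and the grasp point (between the pads) lies 3 mm ahead of it; z points along the fingers, y is the line along which they close (so a half turn about z gives the same grasp; the last joint's range is limited). The gripper opens to 85 mm and grips with 20 to 120 N. Pads are 22 mm wide; open, the fingers measure 114 mm over their backs; the gripper's body (76 mm by 85 mm) begins 54 mm behind the grasp point. The pads swing forward as they close: fully open they stand 13 mm farther back than shut.
Start: joints at [1.055, 0.181, 1.607, -0, 1.354, -0.206], TCP at [0.175, 0.548, 0.253] pointing down, gripper open.
Joint ranges: [-2.99, 2.99], [-0.89, 2.07], [0.3, 2.58], [-1.14, 4.28], [0, 2.63], [-3.12, 3.12]. Speed limits (rad/s): [2.57, 2.57, 3.01, 3.14, 3.14, 3.14].

## Interface

Orientations are given as a unit quaternion [w, x, y, z].
In Python, from bench import ctrl gives the robot as it stands. The module is installed in compiled form; this text tells all that it offers.
- The arm moves only by the tool servo_tool, never from a script. Its argument "commands" is a list of rows, each a list of 3 entries, a list of its own where there are three numbers: the shift along the tool's x, y, z in mm, then the turn about the tool's z in rad, then the finger opening in mm, from 0 to 85.4. In form: [[[dx, dy, dz], turn, jaw], ...]. A call has 1 to 20 rows; each row shifts and turns the commanded pose from where the row before left it, along the tool's axes as they then stand; what a row does not reach is not made up. A row lasts 1/8 s, in which the tool goes at most 62.5 mm and 10.7 degrees, less where a joint would pass 70% of its speed; a pose out of reach is approached as far as the arm can. A call with a gripper value outside its range is refused whole. The fingers move at their own pace and stop on an object; the grip force is fixed at half the most. Time passes only in rows, so rows that do not move let the fingers close. It gives the time, the measured TCP pose, the force, the opening and the grip force at its end, in the units of the state.
- ctrl.get_obs(): the state, without advancing time (a new reading comes with each control period).
- ctrl.camera(name): name is "scene" or "top" or "wrist"; returns a dict with "color" (480x640x3 uint8, red, green, blue), "z_map" (480x640 float32, m along the optical axis (not along the pixel's ray), 0 where there is no reading), "fx", "fy", "cx", "cy" (pixels), "R" (3x3) and "t" (3): a world point X has camera coordinates R X + t. Camera axes: x right, y down, z forward; pixel columns grow to the right and rows downward; lengths in m; the calibration is good to about 2 mm. The wrist camera is an equidistant fisheye: a pixel r from the principal point sees the ray r / f radians off the axis. A picture is of the moment at which its call begins.
- ctrl.hand_in(): hands the job in; it is judged then, once.
The state is a dict: "time_s": time; "q": joint angles; "dq": joint speeds; "joint_efforts": joint torques, N m; "eef_pos": TCP position; "eef_rot": TCP orientation; "wrist_force": force on the tool from outside, world axes, zero at the start; "torque": the same for the moment, N m; "opening": opening from 0.0 (shut) to 1.0 (fully open); "grasp_force": force on a finger pad.
Only numpy, scipy, OpenCV 4.12 (cv2) and the standard library are available. Lean on these libraries where they do the work, as an engineer would, in place of code of your own. Each camera call takes 0.05 s, during which the arm holds its last target. There are 200 camera calls.

## Task

Put the two round metal screening cans, mouth down, over the black sensor stub on the round base plate so that both stand flat on the plate: first the small can, then the large can over it. Then take the test probe from its leaning stand and hold it upright with its tip inside the ring engraved on the large can's top, pressing lightly so that the sprung tip is about half pushed in, and never fully in. Finish while still holding the probe there, and leave the other things alone.

Things in the scene. Friction and masses are not known exactly. Their poses are not given: they have to be found in the camera images.
- fixture: Fixed round base plate, bare steel, 84 mm diameter, 8 mm thick, on the desk; from its middle rises the black sensor stub, 30 mm diameter, top 43 mm above the desk. Origin: centre of the plate's underside, z up.
- seat (a point): Point on the stub's axis at the upper face of the base plate (8 mm above the desk): where the centre of each can's open rim belongs.
- small_can: Small loose screening can, bare steel, round, closed on top, open underneath, standing mouth down: 44 mm outside diameter, 42 mm high, walls and top 3 mm, 50 g. Plain top. Origin: centre of its open lower rim, z up through the closed top. It goes over the stub with 4 mm play all round. Its starting place and that of the large can may be swapped.
- large_can: Large loose screening can, like the small one: 62 mm outside diameter, 55 mm high, walls and top 3 mm, 70 g. Origin: centre of its open lower rim, z up; goes over the small can with 6 mm play all round. Its top carries the engraved ring.
- spot (a point): Middle of the marked spot on the large can's top face (55 mm above the can's rim): an engraved dark ring 14 mm across with a dot in the middle, its centre 12 mm off the can's axis along the can's own +x.
- stand: Fixed grey probe stand: foot 90 x 70 x 8 mm with a tube 24 mm outside, 14 mm bore, that leans 20 degrees from vertical, its top towards the stand's own -x (the robot side). The middle of the tube's mouth is 10 mm towards the stand's -x from its origin and 72 mm above the desk. Origin: centre of the foot's underside.
- probe: Loose leadless test probe, 70 g, leaning in the stand's tube; pull it out along its axis. Origin: on its axis, underside of the black guard disc (at the tube's mouth); z up the handle, away from the tip. Up from the origin: guard 22 mm wide, 4 mm thick, round black handle 16 mm diameter to 86 mm. Down: steel barrel 10 mm diameter to 38 mm, then the sprung tip to 56 mm.
- tip (a point): The rounded end (6 mm ball) of the probe's sprung brass tip, on the probe's axis, 56 mm below the probe's origin when the tip is out.
- plunger (a joint): How far the sprung tip is pushed into the barrel, m: 0 out, 0.012 fully in. It starts to give at 1 N and takes 4 N fully in (250 N/m).
- tin: Bystander: round tin of screws, 61 mm wide, 21 mm high. Origin: centre of its underside.
- drive: Bystander: flat 2.5 inch disk drive, 100 x 70 x 11 mm. Origin: centre of its underside.
- sink: Bystander: finned heat sink, 40 x 40 x 26 mm. Origin: centre of its underside.
- cutters: Bystander: side cutters lying flat, 48 x 130 x 11 mm. Origin: centre of its underside.
Things that resemble listed ones, but are neither listed nor needed, are in the scene too. What is shaped like the small_can but pink is not meant. What is shaped like the large_can but blue or red is not meant.

How it is judged:
On the way, in this order (a step that is already met when the one before it is completed fails the run):
1. the small can stands on the base plate over the stub, let go (horizontal distance between small_can and seat below 0.012 m and z of small_can in the frame of seat between -0.003 and 0.003 m and angle between small_can's own z axis and vertical below 0.06 rad and contact force between the fingers and small_can below 0.05 N and linear speed of small_can below 0.02 m/s), for 0.2 s.
2. the large can stands on the base plate over the small can, let go (horizontal distance between each of small_can, large_can and seat below 0.012 m and z of small_can in the frame of seat between -0.003 and 0.003 m and angle between each of small_can, large_can's own z axis and vertical below 0.06 rad and z of large_can in the frame of seat between -0.003 and 0.003 m and contact force between the fingers and large_can below 0.05 N and linear speed of large_can below 0.02 m/s), for 0.2 s.
3. the probe is held upright in light contact with the marked spot (distance between tip and spot below 0.007 m and angle between probe's own z axis and vertical below 0.17 rad and value of joint plunger between 0.003 and 0.01 m and contact force between probe and large_can between 0.8 and 6 N and contact force between the fingers and probe above 1 N and contact force between probe and stand below 0.05 N), for 0.5 s.
At the end, for the whole second after the job is handed in: Both cans flat on the plate (12 mm of the stub axis, rims within 3 mm of the plate, tilt < 0.06 rad), fingers off the can. Probe held still, off its stand, upright within 0.17 rad, tip within 7 mm of the ring's middle, tip pushed in 3 to 10 mm, contact 0.8 to 6 N (all of step 3 and horizontal distance between each of small_can, large_can and seat below 0.012 m and z of small_can in the frame of seat between -0.003 and 0.003 m and angle between each of small_can, large_can's own z axis and vertical below 0.06 rad and z of large_can in the frame of seat between -0.003 and 0.003 m and contact force between the fingers and large_can below 0.05 N and linear speed of probe below 0.02 m/s); the arm keeps its last pose, push and grip.
It fails at once if the sprung tip is pushed fully in (value of joint plunger above 0.0117 m).
It fails at once if a bystander is moved by more than 30 mm (distance of any of tin, drive, sink, cutters from where it was at the start of the episode above 0.03 m).
It also fails if it takes over 72 s, if anything falls off the work surface, if the arm or the gripper's body presses on something with over 40 N, if the wrist force passes 120 N, or if a joint passes its speed limit or range.

## Working session

There is one attempt and no reset: what is moved stays moved. The work goes in short steps, Python scripts to look and compute and a tool call to move; the robot and the scene stay as the last step left them, time stands still between calls to the robot, and variables do not carry over. Pictures are saved under pics/ and viewed, at most 10 in all, crops included, and the job is handed in when it is done.

Besides the shell and the picture viewer there is one more tool, called after "Request:" by a JSON object that holds its "api" and its "payload". servo_tool: Moves the arm, as the interface text tells. Its arguments: {"type":"object","properties":{"commands":{"type":"array"}},"required":["commands"]}

```bash
mkdir -p pics
cat > h.py <<'E'
import numpy as np, cv2
from bench import ctrl
def shot(n,f=None):
    c=ctrl.camera(n); np.savez(f'{f or n}.npz',**c)
    if f: cv2.imwrite(f'pics/{f}.png',c['color'][:,:,::-1])
    return c
def world(c,u,v,z=None):
    """pixel->world by depth, or at given world height z"""
    R,t=c['R'],c['t']; d=np.array([(u-c['cx'])/c['fx'],(v-c['cy'])/c['fy'],1])
    o=-R.T@t; w=R.T@d
    s=c['z_map'][int(v),int(u)] if z is None else (z-o[2])/w[2]
    return o+s*w
def cloud(c):
    v,u=np.mgrid[0:480,0:640]; Z=c['z_map']
    P=np.stack([(u-c['cx'])/c['fx']*Z,(v-c['cy'])/c['fy']*Z,Z],-1)
    return (P-c['t'])@c['R']
E
python3 - <<'E'
from h import *
a=shot('top','top1');b=shot('scene','scene1')
for c in(a,b): print(-c['R'].T@c['t'],c['fx'],c['R'][2])
print(ctrl.get_obs())
E
```

```text
[0.36259221 0.00628502 1.09218767] 478.5498664631979 [ 0.12921054  0.01712079 -0.99146937]
[ 0.05128334 -0.94028776  0.8877965 ] 475.3268611366009 [ 0.33162923  0.71182727 -0.61913164]
{'time_s': 0.1, 'q': array([ 1.05471579e+00,  1.81520292e-01,  1.60791614e+00,  3.46488352e-05,
        1.35383209e+00, -2.06311699e-01]), 'dq': array([ 0.00052874, -0.00137564, -0.00140004,  0.00113282,  0.00120262,
        0.00020314]), 'joint_efforts': array([ 1.29325650e-03, -4.45882630e+01, -3.52237737e+01, -3.37584697e-04,
        4.19264150e-03,  1.01681266e-06]), 'eef_pos': array([0.17502182, 0.54721527, 0.25244019]), 'eef_rot': array([-3.11944968e-04,  1.54269549e-01,  9.88028443e-01, -7.77890904e-04]), 'wrist_force': array([ 0.59788407, -0.06365386, -0.39644099]), 'torque': array([-0.0406488 , -0.01774236, -0.02592016]), 'grasp_force': 0.0, 'opening': 1.003962100182625}
```

View pics/top1.png

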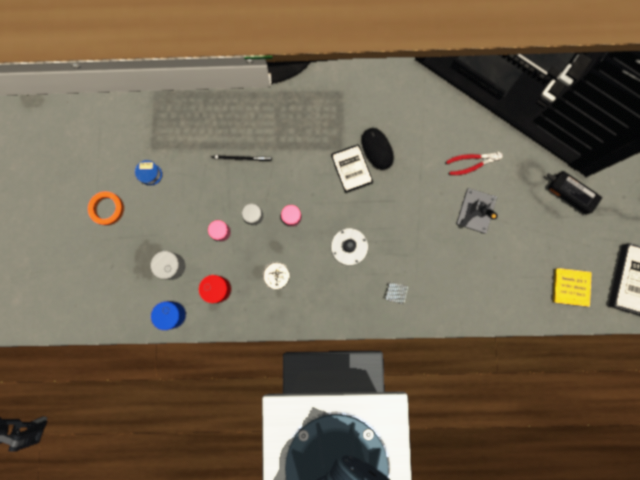

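View pics/scene1.png

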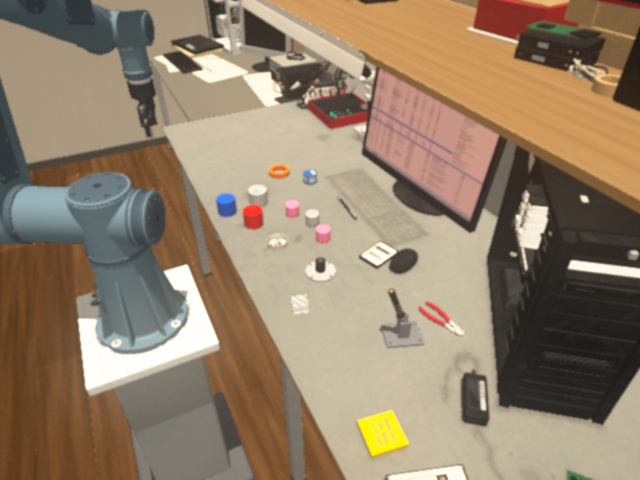

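The top view shows steel small can at (252,214) versus pink ones at (218,230) and (291,215). The steel large can, with ring, is at (165,265), versus red at (214,289) and blue at (167,316). The plate is at (349,247), the probe and stand at (480,211), the tin at (277,276), the sink at (397,293), the drive at (352,168) and the cutters at (474,163). I choose the two steel cans.

Run:
```python
from h import *
c=dict(np.load('top1.npz'));P=cloud(c);s=dict(np.load('scene1.npz'));S=cloud(s)
def seg(P,xy,r,z0,z1):
    m=(np.hypot(P[...,0]-xy[0],P[...,1]-xy[1])<r)&(P[...,2]>z0)&(P[...,2]<z1); return P[m]
for n,(u,v),z,r in [('small',(252,214),.042,.022),('large',(165,265),.055,.031),('stub',(349,246),.043,.015),('pinkA',(218,230),.042,.022),('pinkB',(291,215),.042,.022),('red',(214,289),.055,.031),('tin',(277,276),.021,.03)]:
    g=world(c,u,v,z); 
    for nm,Q in(('top',P),('sc',S)):
        q=seg(Q,g[:2],r+.018,z-.012,z+.012)
        if len(q)<5: print(n,nm,g.round(4),len(q)); continue
        mc,rr=cv2.minEnclosingCircle(q[:,:2].astype(np.float32)*1000)
        print(n,nm,g.round(4),len(q),'mean',q.mean(0).round(4),'circ',np.round(mc,1),round(rr,1),'mid',((q.min(0)+q.max(0))/2).round(4),'zmed',np.median(q[:,2]).round(4))
# plate
g=world(c,349,246,.008);q=seg(P,g[:2],.06,.004,.014);print('plate',cv2.minEnclosingCircle(q[:,:2].astype(np.float32)*1000))
# probe handle
g=world(c,480,211,.05)
for nm,Q in(('top',P),('sc',S)):
    q=seg(Q,g[:2],.1,.082,.19)
    if len(q)<10: print(nm,len(q));continue
    m=q.mean(0);d=np.linalg.svd(q-m)[2][0];d*=np.sign(d[2]);print(nm,len(q),m.round(4),d.round(3),np.degrees(np.arccos(d[2])),q.min(0).round(3),q.max(0).round(3))
q=seg(P,world(c,478,211,.008)[:2],.075,.004,.013);print('foot',cv2.minAreaRect(q[:,:2].astype(np.float32)*1000))
I=c['color'][:,:,::-1]
cr=lambda u,v:cv2.resize(I[v-24:v+24,u-24:u+24],(384,384),interpolation=cv2.INTER_CUBIC)
cv2.imwrite('pics/crop1.png',cv2.resize(np.vstack([np.hstack([cr(165,265),cr(252,214)]),np.hstack([cr(349,246),cr(480,211)])]),(600,600)))
```

```text
small top [0.5509 0.1735 0.042 ] 305 mean [0.5527 0.1752 0.0402] circ [553.9 176.5] 22.5 mid [0.5535 0.1755 0.0383] zmed 0.0405
small sc [0.5509 0.1735 0.042 ] 125 mean [0.5543 0.1713 0.0394] circ [555.7 174.3] 22.8 mid [0.5551 0.1747 0.039 ] zmed 0.0404
large top [0.4406 0.3624 0.055 ] 639 mean [0.4411 0.3632 0.0536] circ [441.  364.8] 31.3 mid [0.4421 0.3646 0.0517] zmed 0.0537
large sc [0.4406 0.3624 0.055 ] 188 mean [0.4414 0.3586 0.0529] circ [445.3 364.9] 33.8 mid [0.4425 0.3636 0.0508] zmed 0.0536
stub top [ 0.4736 -0.0405  0.043 ] 142 mean [ 0.4758 -0.0426  0.0416] circ [476.3 -42.7] 14.8 mid [ 0.476  -0.0429  0.041 ] zmed 0.0416
stub sc [ 0.4736 -0.0405  0.043 ] 84 mean [ 0.4775 -0.0455  0.0408] circ [479.1 -42.5] 16.8 mid [ 0.4784 -0.0438  0.0392] zmed 0.0417
pinkA top [0.5167 0.2496 0.042 ] 308 mean [0.5169 0.2507 0.0403] circ [517.9 252.1] 22.5 mid [0.517  0.2515 0.038 ] zmed 0.0405
pinkA sc [0.5167 0.2496 0.042 ] 111 mean [0.5182 0.2475 0.0392] circ [519.1 251.7] 24.2 mid [0.5202 0.2514 0.038 ] zmed 0.0399
pinkB top [0.5463 0.0864 0.042 ] 302 mean [0.5474 0.0869 0.0402] 
[... 406 characters left out ...]
[0.3886 0.2569 0.0513] zmed 0.0539
tin top [0.4125 0.1214 0.021 ] 89 mean [0.4158 0.1261 0.016 ] circ [413.9 124.3] 30.3 mid [0.4139 0.124  0.017 ] zmed 0.0169
tin sc [0.4125 0.1214 0.021 ] 145 mean [0.4161 0.1256 0.0154] circ [416.9 124.9] 33.2 mid [0.4164 0.1248 0.0169] zmed 0.0154
plate ((469.7415771484375, -47.082679748535156), 49.23693084716797)
top 123 [ 0.5244 -0.3228  0.1317] [-0.383  0.05   0.922] 22.739523599484897 [ 0.509 -0.334  0.084] [ 0.546 -0.315  0.156]
sc 189 [ 0.5276 -0.3306  0.1221] [-0.32   0.155  0.935] 20.809552139750597 [ 0.511 -0.339  0.083] [ 0.549 -0.315  0.155]
foot ((549.918701171875, -332.229248046875), (118.84955596923828, 97.93119049072266), 72.18985748291016)
```

View pics/crop1.png

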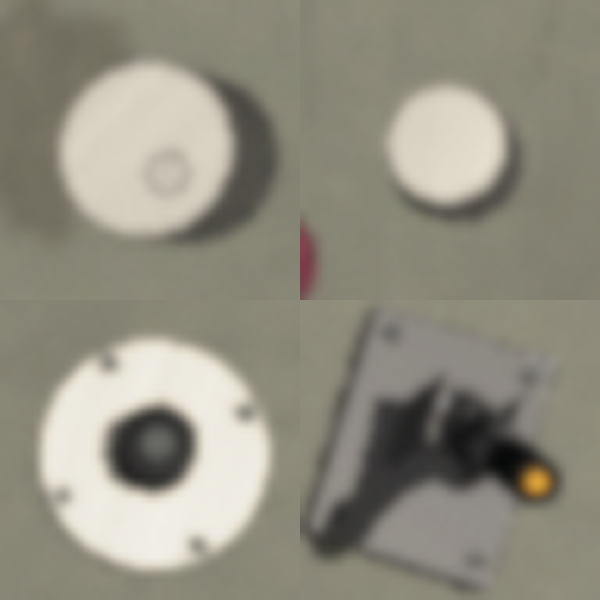

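The crop confirms my choice: the large can has its ring at lower right (167,172), the small can has a plain top, and the plate and stub are at bottom left. The stand's foot is yawed about 17°, and the probe's top leans towards the robot and slightly +y.

```bash
cat >> h.py <<'E'
from scipy.spatial.transform import Rotation as Ro
def tool():
    o=ctrl.get_obs(); w,x,y,z=o['eef_rot']; return o,Ro.from_quat([x,y,z,w]).as_matrix()
def plan(X,yaw=None):
    """shift in tool axes (mm) after turning so that tool y stands at world yaw (mod pi)"""
    o,M=tool(); a=np.arctan2(M[1,1],M[0,1]); t=0
    if yaw is not None: t=-((yaw-a+np.pi/2)%np.pi-np.pi/2)
    M2=M@Ro.from_rotvec([0,0,t]).as_matrix()
    print('t',round(o['time_s'],2),'tcp',o['eef_pos'].round(4),'yaw',a.round(3),'turn',round(t,3),'shift',((np.array(X)-o['eef_pos'])@M2*1000).round(1),'F',o['wrist_force'].round(1),'open',round(o['opening'],3),'g',o['grasp_force'])
def blob(c,u,v,z,lo=150,w=30):
    """centre at height z of the bright blob round pixel (u,v)"""
    g=c['color'].min(2).astype(np.uint8); m=(g>lo).astype(np.uint8); _,l,st,_=cv2.connectedComponentsWithStats(m)
    k=l[v,u]; cs,_=cv2.findContours((l==k).astype(np.uint8),cv2.RETR_EXTERNAL,cv2.CHAIN_APPROX_NONE)
    p=np.array([world(c,a+.0,b+.0,z)[:2] for a,b in cs[0][:,0]])*1000
    e=cv2.fitEllipse(p.astype(np.float32)); return np.round(e[0],1),np.round(e[1],1)
E
python3 - <<'E'
from h import *
for f,pts in(('top1',[(335,238,.008),(252,214,.042),(165,262,.055)]),('scene1',[(310,277,.008),(312,213,.042),(257,189,.055)])):
    c=dict(np.load(f+'.npz'))
    for u,v,z in pts: print(f,c['color'][v,u],blob(c,u,v,z))
plan([.5545,.1755,.20],0)
E
```

```text
top1 [235 232 221] (array([476.7, -42.4]), array([82.1, 82.5]))
top1 [222 217 201] (array([554.5, 175.9]), array([39.3, 40.2]))
top1 [217 211 195] (array([442.2, 365. ]), array([57.3, 57.4]))
scene1 [201 189 168] (array([619.5, 424.7]), array([ 804.6, 2411.1]))
scene1 [248 241 226] (array([597.6, 371.9]), array([ 773.5, 2317.9]))
scene1 [245 238 222] (array([589.2, 351.7]), array([ 761.6, 2282.3]))
t 0.1 tcp [0.175  0.5472 0.2524] yaw 1.261 turn 1.261 shift [-371.6  379.5   52.7] F [ 0.6 -0.1 -0.4] open 1.004 g 0.0
```

Request:
{"api": "servo_tool", "payload": {"commands": [[[0, 0, 0], 0.158, 85], [[0, 0, 0], 0.158, 85], [[0, 0, 0], 0.158, 85], [[0, 0, 0], 0.158, 85], [[0, 0, 0], 0.158, 85], [[0, 0, 0], 0.158, 85], [[0, 0, 0], 0.158, 85], [[0, 0, 0], 0.158, 85]]}}

```text
time_s: 1.1
eef_pos: [0.1751, 0.5473, 0.2527]
eef_rot: [0.0, 0.71, 0.704, -0.001]
wrist_force: [1.0, -0.5, -0.3]
opening: 0.993
grasp_force: 0.0
```

Request:
{"api": "servo_tool", "payload": {"commands": [[[-31, 31.6, 0], 0, 85], [[-31, 31.6, 0], 0, 85], [[-31, 31.6, 0], 0, 85], [[-31, 31.6, 0], 0, 85], [[-31, 31.6, 0], 0, 85], [[-31, 31.6, 0], 0, 85], [[-31, 31.6, 0], 0, 85], [[-31, 31.6, 0], 0, 85], [[-31, 31.6, 0], 0, 85], [[-31, 31.6, 0], 0, 85], [[-31, 31.6, 0], 0, 85], [[-31, 31.6, 0], 0, 85], [[0, 0, 40], 0, 85], [[0, 0, 40], 0, 85], [[0, 0, 0], 0, 85]]}}

```text
time_s: 2.98
eef_pos: [0.5505, 0.174, 0.1695]
eef_rot: [-0.003, 0.708, 0.706, -0.003]
wrist_force: [-0.9, -0.3, 0.0]
opening: 0.996
grasp_force: 0.0
```

Run:
```python
from h import *
c=shot('wrist','wr1'); plan([.5545,.1755,.030],0); shot('scene','sc2')
```

```text
t 3.02 tcp [0.5523 0.1744 0.1721] yaw -0.003 turn -0.003 shift [  1.2   2.8 142.1] F [0.7 0.9 0.8] open 0.996 g 0.0
```

View pics/wr1.png

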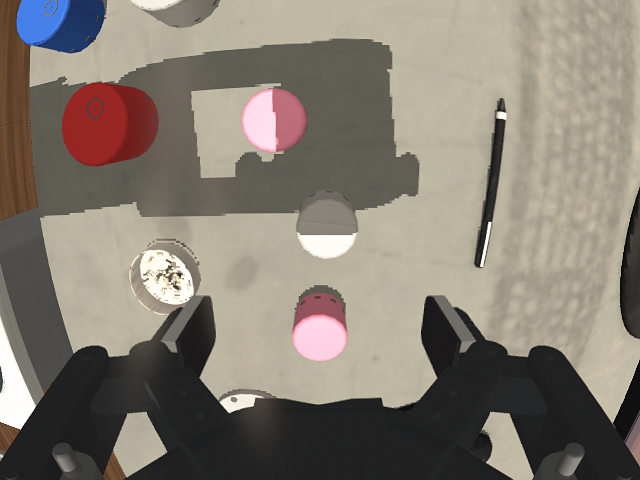

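Wrist view: the steel can is at (327,225) and pink can B at (320,335). The camera is offset, so I check by projection.

```bash
cat >> h.py <<'E'
def wproj(c,X):
    p=c['R']@np.array(X)+c['t']; r=np.hypot(p[0],p[1]); k=np.arctan2(r,p[2])*c['fx']/r
    return np.round([c['cx']+p[0]*k,c['cy']+p[1]*k],1)
def wray(c,u,v,z):
    x,y=(u-c['cx'])/c['fx'],(v-c['cy'])/c['fy']; a=np.hypot(x,y)
    d=np.array([x/a*np.sin(a),y/a*np.sin(a),np.cos(a)]); o=-c['R'].T@c['t']; w=c['R'].T@d
    return o+w*(z-o[2])/w[2]
E
python3 - <<'E'
from h import *
c=dict(np.load('wr1.npz'))
for X in ([.5545,.1755,.042],[.548,.0875,.042],[.477,-.0425,.043],[.414,.124,.02]): print(wproj(c,X))
E
```

```text
[325.2 231.8]
[316.5 340.2]
[245.  446.7]
[159.2 283.7]
```

Request:
{"api": "servo_tool", "payload": {"commands": [[[0, 0, 30], 0, 85], [[0, 0, 30], 0, 85], [[0, 0, 30], 0, 85], [[0, 0, 25], 0, 85], [[0, 0, 18], 0, 85], [[0, 0, 10], 0, 85], [[0, 0, 0], 0, 85], [[0, 0, 0], 0, 36], [[0, 0, 0], 0, 36], [[0, 0, 0], 0, 36], [[0, 0, 0], 0, 36], [[0, 0, 0], 0, 36], [[0, 0, 0], 0, 36]]}}

```text
time_s: 4.7
eef_pos: [0.5542, 0.1746, 0.0315]
eef_rot: [0.001, 0.708, 0.706, 0.001]
wrist_force: [-0.4, -0.1, 5.5]
opening: 0.498
grasp_force: 60.7
```

Request:
{"api": "servo_tool", "payload": {"commands": [[[0, 0, -20], 0, 36], [[0, 0, -30], 0, 36], [[0, 0, -30], 0, 36], [[0, 0, -20], 0, 36], [[-24, -8.5, 0], 0, 36], [[-24, -8.5, 0], 0, 36], [[-24, -8.5, 0], 0, 36], [[-24, -8.5, 0], 0, 36], [[-24, -8.5, 0], 0, 36], [[-24, -8.5, 0], 0, 36], [[-24, -8.5, 0], 0, 36], [[-24, -8.5, 0], 0, 36], [[-24, -8.5, 0], 0, 36], [[-2, -0.8, 20], 0, 36], [[0, 0, 10], 0, 36], [[0, 0, 0], 0, 36], [[0, 0, 0], 0, 36]]}}

```text
time_s: 6.82
eef_pos: [0.4759, -0.043, 0.1009]
eef_rot: [0.0, 0.708, 0.706, 0.0]
wrist_force: [0.9, -0.4, -0.6]
opening: 0.502
grasp_force: 60.9
```

Run:
```python
from h import *
plan([.477,-.0425,.038],0); shot('scene','sc3'); shot('wrist','wr3')
a=cv2.imread('pics/sc3.png')[200:320,230:390]; b=cv2.imread('pics/wr3.png')
cv2.imwrite('pics/mix3.png',np.hstack([cv2.resize(a,(400,300),interpolation=cv2.INTER_CUBIC),cv2.resize(b,(400,300))]))
```

```text
t 6.83 tcp [ 0.4759 -0.043   0.1009] yaw -0.002 turn -0.002 shift [ 0.6  1.1 62.9] F [ 0.9 -0.4 -0.6] open 0.502 g 60.919548980891705
```

View pics/mix3.png

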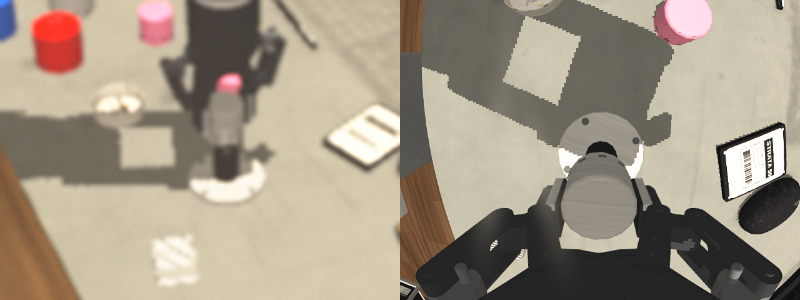

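The can hangs above the stub and plate. I'll nudge it 1 mm and descend in stages.

Request:
{"api": "servo_tool", "payload": {"commands": [[[0.3, 1, 15], 0, 36], [[0, 0, 10], 0, 36], [[0, 0, 6], 0, 36], [[0, 0, 5], 0, 36], [[0, 0, 4], 0, 36], [[0, 0, 0], 0, 36], [[0, 0, 0], 0, 36]]}}

```text
time_s: 7.8
eef_pos: [0.4766, -0.043, 0.0605]
eef_rot: [0.0, 0.708, 0.706, 0.0]
wrist_force: [0.5, 0.6, 0.4]
opening: 0.497
grasp_force: 60.9
```

Request:
{"api": "servo_tool", "payload": {"commands": [[[0, 0, 8], 0, 36], [[0, 0, 6], 0, 36], [[0, 0, 4], 0, 36], [[0, 0, 2.5], 0, 36], [[0, 0, 0], 0, 36], [[0, 0, 0], 0, 36]]}}

```text
time_s: 8.55
eef_pos: [0.4765, -0.043, 0.0398]
eef_rot: [0.0, 0.708, 0.706, 0.0]
wrist_force: [-0.1, -0.4, -0.8]
opening: 0.503
grasp_force: 60.9
```

Request:
{"api": "servo_tool", "payload": {"commands": [[[0, 0, 1], 0, 36], [[0, 0, 0], 0, 36]]}}

```text
time_s: 8.8
eef_pos: [0.4766, -0.043, 0.0395]
eef_rot: [0.0, 0.708, 0.706, -0.0]
wrist_force: [-3.7, 0.7, 8.1]
opening: 0.504
grasp_force: 61.8
```

Contact at 8 N. Release and retreat.

Request:
{"api": "servo_tool", "payload": {"commands": [[[0, 0, 0], 0, 55], [[0, 0, 0], 0, 70], [[0, 0, 0], 0, 85], [[0, 0, 0], 0, 85], [[0, 0, 0], 0, 85], [[0, 0, -10], 0, 85], [[0, 0, -30], 0, 85], [[0, 0, -40], 0, 85], [[0, 0, -40], 0, 85], [[0, 0, -40], 0, 85], [[0, 0, 0], 0, 85]]}}

```text
time_s: 10.18
eef_pos: [0.4787, -0.0437, 0.203]
eef_rot: [0.004, 0.708, 0.706, 0.002]
wrist_force: [0.8, -0.2, -0.3]
opening: 0.997
grasp_force: 0.0
```

Run:
```python
from h import *
plan([.442,.365,.20],-np.pi/4)
c=shot('scene','sc4'); S=cloud(c)
d=np.hypot(S[...,0]-.478,S[...,1]+.043)
q=S[(d<.035)&(S[...,2]>.04)&(S[...,2]<.07)]
print(len(q),q.mean(0),np.median(q[:,2]),cv2.minEnclosingCircle(q[:,:2].astype(np.float32)*1000))
```

```text
t 10.18 tcp [ 0.4787 -0.0437  0.203 ] yaw -0.003 turn 0.783 shift [ 263.  -314.9    1.7] F [ 0.8 -0.2 -0.3] open 0.997 g 0.0
160 [ 0.47534009 -0.04485247  0.04818167] 0.04868497155270031 ((476.724853515625, -41.12266540527344), 23.295299530029297)
```

Request:
{"api": "servo_tool", "payload": {"commands": [[[0, 0, 0], 0.157, 85], [[0, 0, 0], 0.157, 85], [[0, 0, 0], 0.157, 85], [[0, 0, 0], 0.157, 85], [[0, 0, 0], 0.157, 85], [[26.4, -31.3, 0], 0, 85], [[26.4, -31.3, 0], 0, 85], [[26.4, -31.3, 0], 0, 85], [[26.4, -31.3, 0], 0, 85], [[26.4, -31.3, 0], 0, 85], [[26.4, -31.3, 0], 0, 85], [[26.4, -31.3, 0], 0, 85], [[26.4, -31.3, 0], 0, 85], [[26.4, -31.3, 0], 0, 85], [[26.4, -31.3, 0], 0, 85], [[0, 0, 30], 0, 85], [[0, 0, 30], 0, 85], [[0, 0, 0], 0, 85], [[0, 0, 0], 0, 85]]}}

```text
time_s: 12.6
eef_pos: [0.4429, 0.365, 0.139]
eef_rot: [0.0, 0.924, 0.381, -0.0]
wrist_force: [0.5, -0.5, 0.4]
opening: 0.997
grasp_force: 0.0
```

Run:
```python
from h import *
plan([.442,.365,.04],-np.pi/4); plan([.477,-.0425,.2],-np.pi/4)
```

```text
t 12.6 tcp [0.4429 0.365  0.139 ] yaw -0.788 turn -0.003 shift [-0.7 -0.6 99. ] F [ 0.5 -0.5  0.4] open 0.997 g 0.0
t 12.6 tcp [0.4429 0.365  0.139 ] yaw -0.788 turn -0.003 shift [-264.1  312.2  -60.9] F [ 0.5 -0.5  0.4] open 0.997 g 0.0
```

Request:
{"api": "servo_tool", "payload": {"commands": [[[-0.7, -0.6, 30], 0, 85], [[0, 0, 30], 0, 85], [[0, 0, 20], 0, 85], [[0, 0, 12], 0, 85], [[0, 0, 7], 0, 85], [[0, 0, 0], 0, 85], [[0, 0, 0], 0, 54], [[0, 0, 0], 0, 54], [[0, 0, 0], 0, 54], [[0, 0, 0], 0, 54], [[0, 0, 0], 0, 54], [[0, 0, 0], 0, 54]]}}

```text
time_s: 14.1
eef_pos: [0.4427, 0.3656, 0.0412]
eef_rot: [-0.0, 0.924, 0.382, 0.001]
wrist_force: [-1.2, -1.3, 6.0]
opening: 0.717
grasp_force: 65.2
```

Request:
{"api": "servo_tool", "payload": {"commands": [[[0, 0, -20], 0, 54], [[0, 0, -30], 0, 54], [[0, 0, -30], 0, 54], [[0, 0, -20], 0, 54], [[-26.4, 31.3, 0], 0, 54], [[-26.4, 31.3, 0], 0, 54], [[-26.4, 31.3, 0], 0, 54], [[-26.4, 31.3, 0], 0, 54], [[-26.4, 31.3, 0], 0, 54], [[-26.4, 31.3, 0], 0, 54], [[-26.4, 31.3, 0], 0, 54], [[-26.4, 31.3, 0], 0, 54], [[-26.4, 31.3, 0], 0, 54], [[-26.4, 31.3, 0], 0, 54], [[0, 0, 20], 0, 54], [[0, 0, 10], 0, 54], [[0, 0, 0], 0, 54], [[0, 0, 0], 0, 54]]}}

```text
time_s: 16.35
eef_pos: [0.4758, -0.0426, 0.1105]
eef_rot: [0.0, 0.924, 0.382, 0.0]
wrist_force: [0.4, -0.1, -0.5]
opening: 0.717
grasp_force: 65.3
```

Run:
```python
from h import *
plan([.4772,-.0422,.0485],-np.pi/4)
```

```text
t 16.35 tcp [ 0.4758 -0.0426  0.1105] yaw -0.787 turn -0.002 shift [ 1.2  0.6 62. ] F [ 0.4 -0.1 -0.5] open 0.717 g 65.25046236813068
```

Rim at about 70 mm, with 62 mm to go. Descend in two stages.

Request:
{"api": "servo_tool", "payload": {"commands": [[[1.2, 0.6, 10], 0, 54], [[0, 0, 8], 0, 54], [[0, 0, 6], 0, 54], [[0, 0, 6], 0, 54], [[0, 0, 5], 0, 54], [[0, 0, 0], 0, 54], [[0, 0, 0], 0, 54]]}}

```text
time_s: 17.23
eef_pos: [0.4769, -0.0427, 0.0749]
eef_rot: [0.0, 0.924, 0.381, 0.0]
wrist_force: [-0.3, -0.1, -0.8]
opening: 0.716
grasp_force: 65.3
```

Request:
{"api": "servo_tool", "payload": {"commands": [[[0, 0, 10], 0, 54], [[0, 0, 8], 0, 54], [[0, 0, 5], 0, 54], [[0, 0, 2.5], 0, 54], [[0, 0, 0], 0, 54], [[0, 0, 0], 0, 54]]}}

```text
time_s: 17.98
eef_pos: [0.4769, -0.0426, 0.0493]
eef_rot: [0.0, 0.924, 0.381, 0.0]
wrist_force: [-0.1, 0.6, 0.0]
opening: 0.722
grasp_force: 65.3
```

Request:
{"api": "servo_tool", "payload": {"commands": [[[0, 0, 1], 0, 54], [[0, 0, 0], 0, 54]]}}

```text
time_s: 18.23
eef_pos: [0.4769, -0.0427, 0.0492]
eef_rot: [0.0, 0.924, 0.382, -0.0]
wrist_force: [-4.2, 1.2, 10.6]
opening: 0.72
grasp_force: 66.4
```

Request:
{"api": "servo_tool", "payload": {"commands": [[[0, 0, 0], 0, 66], [[0, 0, 0], 0, 75], [[0, 0, 0], 0, 85], [[0, 0, 0], 0, 85], [[0, 0, 0], 0, 85], [[0, 0, -10], 0, 85], [[0, 0, -30], 0, 85], [[0, 0, -40], 0, 85], [[0, 0, -40], 0, 85], [[0, 0, -40], 0, 85], [[0, 0, -30], 0, 85], [[0, 0, 0], 0, 85], [[0, 0, 0], 0, 85]]}}

```text
time_s: 19.85
eef_pos: [0.4763, -0.0424, 0.2379]
eef_rot: [-0.0, 0.924, 0.381, -0.0]
wrist_force: [0.3, 0.6, -0.4]
opening: 0.991
grasp_force: 0.0
```

Run:
```python
from h import *
c=shot('scene','sc5'); w=shot('wrist','wr5'); S=cloud(c)
d=np.hypot(S[...,0]-.478,S[...,1]+.043)
q=S[(d<.045)&(S[...,2]>.052)&(S[...,2]<.075)]
print(len(q),q.mean(0),np.median(q[:,2]),cv2.minEnclosingCircle(q[:,:2].astype(np.float32)*1000))
A=np.c_[q[:,:2],np.ones(len(q))]; m=q[:,2]>.058; print('slope',np.linalg.lstsq(A[m],q[m,2],rcond=None)[0])
print('centre px',wproj(w,[.477,-.0427,.063]))
# stand foot & probe, top picture with yaw known
yaw=np.arctan2(.302,-.953)
t=dict(np.load('top1.npz'));s=dict(np.load('scene1.npz'))
# handle bins by height
for nm,cc in(('top',t),('sc',s)):
    P=cloud(cc);dd=np.hypot(P[...,0]-.53,P[...,1]+.325)
    for z in np.arange(.08,.16,.012):
        q=P[(dd<.06)&(abs(P[...,2]-z)<.006)]
        if len(q)>3: print(nm,z.round(3),len(q),q.mean(0).round(4),q.min(0).round(3),q.max(0).round(3))
plan([.525,-.32,.25],1.264)
a=cv2.imread('pics/sc5.png')[230:350,240:400]; u,v=wproj(w,[.477,-.0427,.063]).astype(int); b=cv2.imread('pics/wr5.png')[max(v-75,0):v+75,u-100:u+100]
k=t['color'][:,:,::-1][175:250,440:540]
f=lambda i:cv2.resize(i,(400,300),interpolation=cv2.INTER_CUBIC)
k2=s['color'][:,:,::-1][280:355,360:460]
cv2.imwrite('pics/mix5.png',np.vstack([np.hstack([f(a),f(b)]),np.hstack([f(k),f(k2)])]));print('crop org',u-100,v-75,b.shape)
```

```text
312 [ 0.47611893 -0.04719941  0.06140965] 0.06201216063352186 ((479.0672912597656, -43.28175354003906), 32.42991638183594)
slope [-0.00047059 -0.00219738  0.06255906]
centre px [319.3 217.6]
top 0.08 26 [ 0.5469 -0.3304  0.078 ] [ 0.538 -0.343  0.074] [ 0.554 -0.324  0.086]
top 0.092 12 [ 0.5396 -0.3263  0.0927] [ 0.531 -0.334  0.09 ] [ 0.544 -0.323  0.097]
top 0.104 12 [ 0.5337 -0.3235  0.1045] [ 0.524 -0.329  0.099] [ 0.541 -0.321  0.109]
top 0.116 14 [ 0.5327 -0.3238  0.116 ] [ 0.525 -0.331  0.11 ] [ 0.538 -0.319  0.122]
top 0.128 11 [ 0.5281 -0.322   0.1273] [ 0.521 -0.328  0.122] [ 0.532 -0.318  0.131]
top 0.14 15 [ 0.5231 -0.3195  0.1404] [ 0.514 -0.325  0.134] [ 0.527 -0.316  0.146]
top 0.152 56 [ 0.5158 -0.3226  0.1509] [ 0.509 -0.331  0.146] [ 0.523 -0.315  0.156]
sc 0.08 35 [ 0.5444 -0.3372  0.0795] [ 0.533 -0.345  0.075] [ 0.556 -0.329  0.085]
sc 0.092 28 [ 0.5375 -0.3349  0.0924] [ 0.53  -0.339  0.087] [ 0.546 -0.328  0.098]
sc 0.104 23 [ 0.5326 -0.3334  0.1037] [ 0.526 -0.336  0.099] [ 0.543 -0.326  0.11 ]
sc 0.116 31 [ 0.5301 -0.332   0.1153] [ 0.522 -0.336  0.11 ] [ 0.54  -0.322  0.122]
sc 0.128 27 [ 0.5246 -0.3304  0.1278] [ 0.517 -0.336  0.122] [ 0.535 -0.321  0.134]
sc 0.14 29 [ 0.5218 -0.3295  0.1398] [ 0.514 -0.333  0.134] [ 0.531 -0.325  0.146]
sc 0.152 41 [ 0.5184 -0.3246  0.1508] [ 0.511 -0.332  0.146] [ 0.528 -0.315  0.155]
t 19.95 tcp [ 0.4759 -0.0423  0.237 ] yaw -0.788 turn 1.09 shift [130.6 249.9 -13.3] F [-1.  -0.  -0.6] open 0.998 g 0.0
crop org 219 142 (150, 200, 3)
```

View pics/mix5.png

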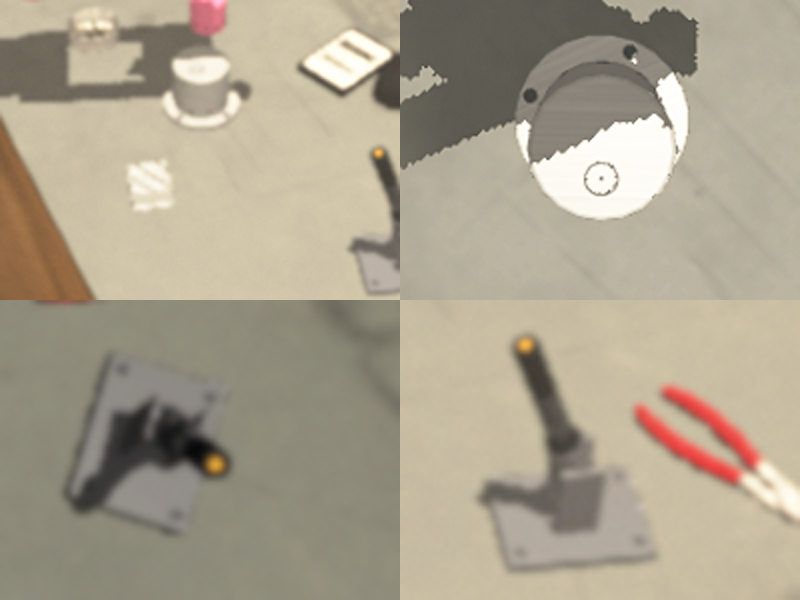

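The large can stands seated, with its ring at wrist pixel (319.5,231). The probe's end cap is at top pixel (493.6,216) and scene pixel (391,291). The foot corners in the top image are (468,188), (497,197.5), (485.8,233) and (457,223.7).

Run:
```python
from h import *
w=dict(np.load('wr5.npz'));t=dict(np.load('top1.npz'));s=dict(np.load('scene1.npz'))
print('spot',wray(w,319.5,231,.063)); 
# can centre from wrist crop: top disc spans u 529-676, v 63..219 (crop)
print('can c',wray(w,219+(602.5-400)/2,142+(141)/2,.063))
print('cap',world(t,493.6,216,.1528),world(s,391.2,291.3,.1528))
C=np.array([world(t,u,v,.008)[:2] for u,v in[(468,188),(497,197.5),(485.8,233.3),(457,223.7)]]);print(C.round(4),C.mean(0))
e=np.linalg.norm(np.diff(C,axis=0),axis=1);print(e)
x=(C[0]-C[3]+C[1]-C[2]);x/=np.linalg.norm(x);print('x',x,np.degrees(np.arctan2(x[1],x[0])))
o=C.mean(0)-.010*x
for k in(0,55,86): print(k,o-x*np.sin(np.radians(20))*k/1000,.072+k/1000*np.cos(np.radians(20)))
```

```text
spot [ 0.4690639  -0.05082894  0.063     ]
can c [ 0.48058409 -0.04023132  0.063     ]
cap [ 0.51451414 -0.32268545  0.1528    ] [ 0.51691061 -0.32397104  0.1528    ]
[[ 0.6046 -0.3195]
 [ 0.5806 -0.3841]
 [ 0.4986 -0.3531]
 [ 0.5223 -0.2894]] [ 0.5515559  -0.33650519]
[0.06893725 0.08766954 0.06794273]
x [ 0.93729171 -0.3485459 ] -20.398401663859573
0 [ 0.54218298 -0.33301974] 0.072
55 [ 0.52455149 -0.3264632 ] 0.12368309414322495
86 [ 0.51461373 -0.3227677 ] 0.1528135653875881
```

Request:
{"api": "servo_tool", "payload": {"commands": [[[0, 0, -10], 0.16, 85], [[0, 0, 0], 0.16, 85], [[0, 0, 0], 0.16, 85], [[0, 0, 0], 0.16, 85], [[0, 0, 0], 0.16, 85], [[0, 0, 0], 0.16, 85], [[0, 0, 0], 0.17, 85], [[0, 0, 0], 0, 85]]}}

```text
time_s: 20.95
eef_pos: [0.4762, -0.0424, 0.2471]
eef_rot: [-0.0, 0.985, -0.172, -0.001]
wrist_force: [-0.2, -0.0, -0.1]
opening: 0.996
grasp_force: 0.0
```

Run:
```python
from h import *
plan([.526,-.3268,.127],1.22-np.pi);print(ctrl.get_obs()['q'])
```

```text
t 20.95 tcp [ 0.4762 -0.0424  0.2471] yaw -1.917 turn 0.005 shift [144.8 249.9 119.7] F [-0.2 -0.  -0.1] open 0.996 g 0.0
[-3.37830604e-01 -3.31578606e-02  1.84819198e+00  1.84234444e-05
  1.32896681e+00  1.57872359e+00]
```

Request:
{"api": "servo_tool", "payload": {"commands": [[[18.1, 31.2, 0], 0, 85], [[18.1, 31.2, 0], 0, 85], [[18.1, 31.2, 0], 0, 85], [[18.1, 31.2, 0], 0, 85], [[18.1, 31.2, 0], 0, 85], [[18.1, 31.2, 0], 0, 85], [[18.1, 31.2, 0], 0, 85], [[18.1, 31.2, 0], 0, 85], [[0, 0, 20], 0, 85], [[0, 0, 0], 0, 85], [[0, 0, 0], 0, 85]]}}

```text
time_s: 22.32
eef_pos: [0.5278, -0.3253, 0.2278]
eef_rot: [-0.0, 0.985, -0.172, -0.001]
wrist_force: [-0.4, 0.7, 0.3]
opening: 0.993
grasp_force: 0.0
```

Run:
```python
from h import *
plan([.526,-.3268,.127],1.22-np.pi)
w=shot('wrist','wr6'); print(wproj(w,[.5155,-.3233,.1528]),wproj(w,[.526,-.3268,.1237]))
```

```text
t 22.32 tcp [ 0.5278 -0.3253  0.2278] yaw -1.916 turn 0.006 shift [ -1.1   2.1 100.8] F [-0.4  0.7  0.3] open 0.993 g 0.0
[322.  280.4] [321.2 246.3]
```

View pics/wr6.png

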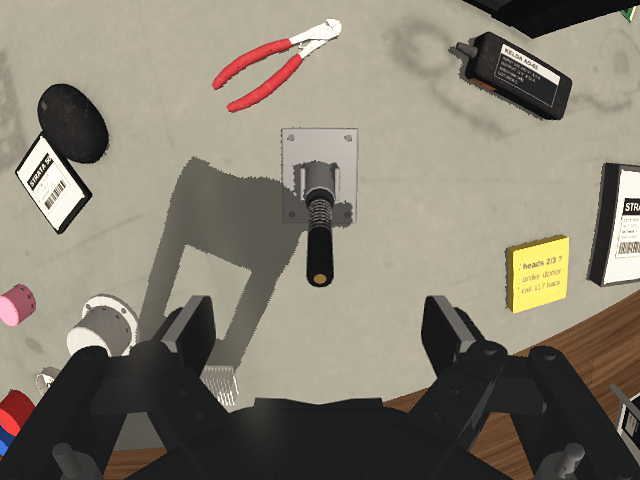

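The cap is at (320,279), matching the prediction of (322,280), and the foot edges are aligned with the tool. Descend and grip.

Request:
{"api": "servo_tool", "payload": {"commands": [[[-1, 1.5, 25], 0, 85], [[0, 0, 30], 0, 85], [[0, 0, 25], 0, 85], [[0, 0, 14], 0, 85], [[0, 0, 7], 0, 70], [[0, 0, 0], 0, 50], [[0, 0, 0], 0, 35], [[0, 0, 0], 0, 25], [[0, 0, 0], 0, 18], [[0, 0, 0], 0, 10], [[0, 0, 0], 0, 8], [[0, 0, 0], 0, 8], [[0, 0, 0], 0, 8]]}}

```text
time_s: 24.0
eef_pos: [0.5268, -0.3277, 0.1277]
eef_rot: [0.0, 0.985, -0.173, 0.0]
wrist_force: [1.1, 1.6, 4.0]
opening: 0.168
grasp_force: 58.3
```

Request:
{"api": "servo_tool", "payload": {"commands": [[[-1.7, 0, -4.7], 0, 8], [[-3.4, 0, -9.4], 0, 8], [[-3.4, 0, -9.4], 0, 8], [[-3.4, 0, -9.4], 0, 8], [[-3.4, 0, -9.4], 0, 8], [[-3.4, 0, -9.4], 0, 8], [[-3.4, 0, -9.4], 0, 8], [[-2.2, 0, -6], 0, 8], [[0, 0, 0], 0, 8], [[-10, 0, 0], 0, 8], [[-10, 0, 0], 0, 8], [[0, 0, 0], 0, 8]]}}

```text
time_s: 25.5
eef_pos: [0.484, -0.3121, 0.194]
eef_rot: [-0.0, 0.985, -0.173, -0.0]
wrist_force: [0.9, -0.3, -0.4]
opening: 0.169
grasp_force: 58.9
```

Run:
```python
from h import *
plan([.526,-.3268,.127],1.22-np.pi)
s=shot('scene','sc7'); shot('top','top7')
a=cv2.imread('pics/sc7.png')[250:370,340:500]; b=cv2.imread('pics/top7.png')[170:260,420:540]
f=lambda i:cv2.resize(i,(400,300),interpolation=cv2.INTER_CUBIC)
cv2.imwrite('pics/mix7.png',np.hstack([f(a),f(b)]))
```

```text
t 25.5 tcp [ 0.484  -0.3121  0.194 ] yaw -1.918 turn 0.003 shift [44.6 -0.6 67. ] F [ 0.9 -0.3 -0.4] open 0.169 g 58.87240648269653
```

View pics/mix7.png

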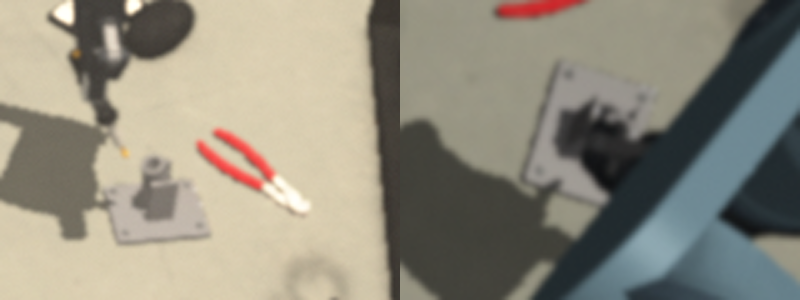

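The probe is out of the tube and still leaning, with its tip left of the tube. Now lower it beside the tube and push the barrel against the tube's outer rim to stand it up.

Request:
{"api": "servo_tool", "payload": {"commands": [[[0, 0, 15], 0, 8], [[0, 0, 15], 0, 8], [[0, 0, 14], 0, 8], [[6, 0, 0], 0, 8], [[6, 0, 0], 0, 8], [[4, 0, 0], 0, 8], [[3, 0, 0], 0, 8], [[3, 0, 0], 0, 8], [[3, 0, 0], 0, 8], [[3, 0, 0], 0, 8], [[0, 0, 0], 0, 8]]}}

```text
time_s: 26.98
eef_pos: [0.5088, -0.3208, 0.149]
eef_rot: [-0.001, 0.985, -0.173, -0.004]
wrist_force: [-7.2, 2.9, 0.9]
opening: 0.166
grasp_force: 59.5
```

Request:
{"api": "servo_tool", "payload": {"commands": [[[3, 0, 0], 0, 8], [[3, 0, 0], 0, 8], [[3, 0, 0], 0, 8], [[3, 0, 0], 0, 8], [[0, 0, 0], 0, 8]]}}

```text
time_s: 27.6
eef_pos: [0.5207, -0.3255, 0.1496]
eef_rot: [-0.001, 0.985, -0.173, -0.003]
wrist_force: [-6.6, 1.9, 1.2]
opening: 0.169
grasp_force: 61.3
```

```bash
cat >> h.py <<'E'
def probe(c,n=''):
    """below-grip probe points in the scene/top depth picture, by height"""
    o,M=tool(); P=cloud(c); T=o['eef_pos']
    for dz in np.arange(-.03,-.125,-.010):
        m=(np.hypot(P[...,0]-T[0],P[...,1]-T[1])<.045)&(abs(P[...,2]-T[2]-dz)<.005); q=P[m]
        if len(q)>2:
            l=(q-T)@M; print(n,round(dz,3),len(q),'tool x',(l[:,0].min()*1e3).round(1),(l[:,0].max()*1e3).round(1),'y',(np.median(l[:,1])*1e3).round(1))
E
python3 - <<'E'
from h import *
plan([.5,-.3,.2],1.22-np.pi)
s=shot('scene','sc8'); probe(s)
a=s['color'][240:360,330:490,::-1]
cv2.imwrite('pics/mix8.png',cv2.resize(a,(640,480),interpolation=cv2.INTER_CUBIC))
E
```

```text
t 27.6 tcp [ 0.5207 -0.3255  0.1496] yaw -1.918 turn 0.004 shift [-28.5 -16.9 -50.2] F [-6.6  1.9  1.2] open 0.169 g 61.32680296897888
 -0.03 10 tool x -7.7 4.1 y 6.3
 -0.04 26 tool x -5.6 11.2 y 5.6
 -0.05 29 tool x -4.5 15.3 y 5.6
 -0.06 15 tool x -4.0 14.9 y 4.9
 -0.07 18 tool x 4.0 36.2 y 3.6
 -0.08 74 tool x 6.7 38.4 y 2.3
 -0.09 68 tool x 8.5 44.7 y 5.9
 -0.1 36 tool x 11.8 43.0 y 11.2
 -0.11 33 tool x 15.8 43.6 y 11.9
 -0.12 29 tool x 23.7 42.9 y 11.6
```

View pics/mix8.png

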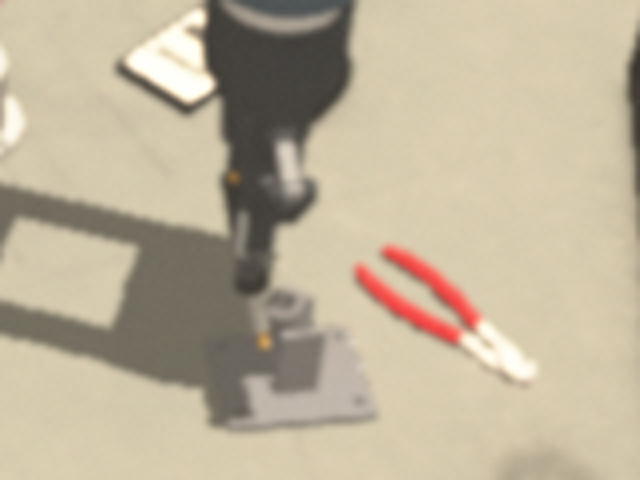

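The scene view shows the probe much nearer upright, its tip left of the tube at (263,342). Push the remaining ~8 mm.

Request:
{"api": "servo_tool", "payload": {"commands": [[[3, 0, 0], 0, 8], [[3, 0, 0], 0, 8], [[2, 0, 0], 0, 8], [[0, 0, 0], 0, 8], [[-8, 0, 0], 0, 8], [[-12, 0, 0], 0, 8], [[-20, 0, -10], 0, 8], [[-20, 0, -20], 0, 8], [[0, 0, -20], 0, 8], [[0, 0, 0], 0, 8]]}}

```text
time_s: 28.9
eef_pos: [0.4743, -0.3093, 0.2025]
eef_rot: [0.001, 0.985, -0.173, 0.002]
wrist_force: [0.5, 0.5, -0.3]
opening: 0.167
grasp_force: 61.4
```

Run:
```python
from h import *
plan([.5,-.3,.2],1.22-np.pi)
for n,f in(('scene','sc9'),('wrist','wr9')):
    s=shot(n,f)
    if n=='scene':
        probe(s); o,_=tool(); T=o['eef_pos']
        pj=lambda X:(lambda p:(s['cx']+s['fx']*p[0]/p[2],s['cy']+s['fy']*p[1]/p[2]))(s['R']@X+s['t'])
        print('tcp px',pj(T),'-55',pj(T-[0,0,.058]),'-111',pj(T-[0,0,.114]));u,v=map(int,pj(T-[0,0,.06]))
        a=s['color'][v-45:v+45,u-60:u+60,::-1]; print('org',u-60,v-45)
f=lambda i:cv2.resize(i,(400,300),interpolation=cv2.INTER_CUBIC)
cv2.imwrite('pics/mix9.png',np.hstack([f(a),f(s['color'][:,:,::-1])]))
```

```text
t 28.9 tcp [ 0.4743 -0.3093  0.2025] yaw -1.918 turn 0.003 shift [ 21.  -17.6   2.6] F [ 0.5  0.5 -0.3] open 0.167 g 61.41853451728821
 -0.03 21 tool x -9.5 5.2 y 5.7
 -0.04 21 tool x -8.5 6.0 y 6.2
 -0.05 44 tool x -8.5 11.9 y 6.0
 -0.06 5 tool x -3.9 5.3 y 3.6
 -0.07 15 tool x -1.1 7.9 y 4.0
 -0.08 12 tool x 1.0 8.7 y 2.9
 -0.09 13 tool x 2.3 11.9 y 2.6
 -0.1 6 tool x 7.9 10.2 y 0.9
 -0.11 4 tool x 8.0 12.9 y 1.1
tcp px (np.float64(372.10860744205985), np.float64(276.7287262054034)) -55 (np.float64(370.5339092034418), np.float64(296.1698827966166)) -111 (np.float64(369.1123868015001), np.float64(313.719937109447))
org 310 251
```

View pics/mix9.png

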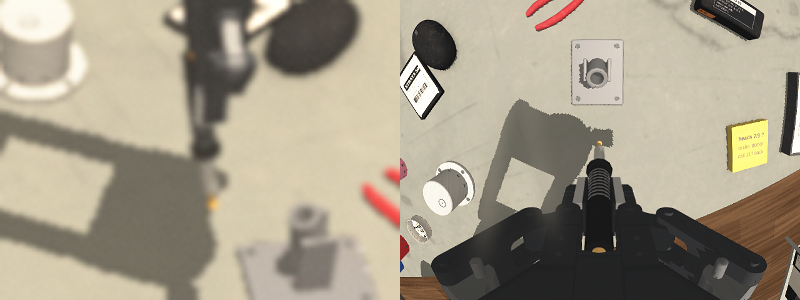

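Run:
```python
from h import *
o,M=tool();T=o['eef_pos'];w=dict(np.load('wr9.npz'));s=dict(np.load('sc9.npz'))
g=lambda X:((X-T)@M*1000).round(1)
I=w['color'].astype(int)
m=(I[...,0]>150)&(I[...,2]<110)&(I[...,0]-I[...,2]>80); m[:, :280]=0;m[:,360:]=0
n,l,st,ce=cv2.connectedComponentsWithStats(m.astype(np.uint8));print(st,ce)
for z in(.086,.09,.094): print('tip wrist',z,g(wray(w,318.4,230.4,z)),'scene',g(world(s,373.7,312,z)))
for z in(.145,): print('guard sc',g(world(s,371.9,295.4,z)))
print('cap',g(wray(w,318,400,.2305)))
```

```text
[[     0      0    640    480 306947]
 [   280      0     13     14    100]
 [   315    225      8      8     31]
 [   308    396     21      8    122]] [[319.51228062 239.51397473]
 [284.01         4.44      ]
 [318.67741935 228.03225806]
 [317.90163934 399.92622951]]
tip wrist 0.086 [  7.    0.7 114.2] scene [ 12.1  -5.  114.2]
tip wrist 0.09 [  8.1   0.7 110.2] scene [ 11.1  -1.3 110.2]
tip wrist 0.094 [  9.2   0.7 106.2] scene [ 10.2   2.4 106.2]
guard sc [ 3.4  0.  55.2]
cap [ -9.2   0.3 -30.3]
```

```bash
cat >> h.py <<'E'
def wcloud(c):
    v,u=np.mgrid[0:480,0:640]; x=(u-c['cx'])/c['fx'];y=(v-c['cy'])/c['fy'];a=np.hypot(x,y)+1e-9
    d=np.stack([x/a*np.tan(a),y/a*np.tan(a),np.ones_like(a)],-1)*c['z_map'][...,None]
    return (d-c['t'])@c['R']
def wprobe(c):
    o,M=tool(); L=(wcloud(c)-o['eef_pos'])@M*1000
    print('cam in tool',((-c['R'].T@c['t']-o['eef_pos'])@M*1000).round(1))
    L=L[c['z_map']>0]
    for z in range(-36,126,6):
        q=L[(abs(L[:,2]-z)<3)&(abs(L[:,1])<16)&(L[:,0]>-25)&(L[:,0]<25)]; k=q[abs(q[:,1]-.5)<2.5]
        if len(k)>1: print(z,len(q),'ridge x',np.median(k[:,0]).round(1),k[:,0].max().round(1),'y',q[:,1].min().round(1),q[:,1].max().round(1))
E
python3 - <<'E'
from h import *
wprobe(dict(np.load('wr9.npz')))
E
```

```text
cam in tool [  72.1    0.3 -122. ]
-30 1493 ridge x -6.6 -2.6 y -16.0 16.0
-24 1471 ridge x -3.0 -1.0 y -16.0 16.0
-18 1417 ridge x -2.3 -1.1 y -15.8 16.0
-12 928 ridge x -1.4 0.4 y -15.9 16.0
-6 844 ridge x -0.3 0.8 y -16.0 16.0
0 742 ridge x 0.5 1.5 y -15.9 16.0
6 665 ridge x 1.4 2.8 y -16.0 16.0
12 627 ridge x 2.4 4.0 y -15.9 15.8
18 353 ridge x 3.5 4.5 y -13.5 14.1
24 266 ridge x 4.3 5.6 y -6.9 7.5
30 214 ridge x 5.3 6.2 y -7.0 7.6
36 248 ridge x 6.2 7.5 y -7.6 8.4
42 185 ridge x 7.0 8.5 y -7.4 8.6
48 224 ridge x 8.0 11.9 y -8.7 9.8
54 445 ridge x 10.7 12.1 y -10.4 11.6
66 23 ridge x 7.9 8.7 y -2.3 3.6
72 72 ridge x 8.3 9.5 y -3.5 4.8
78 78 ridge x 9.4 10.2 y -4.1 5.0
84 64 ridge x 10.1 10.9 y -3.7 5.1
90 66 ridge x 11.1 11.9 y -3.8 5.2
102 21 ridge x 10.1 10.6 y -0.9 2.3
108 42 ridge x 11.0 12.7 y -2.2 3.6
```

The wrist depth gives a lean of 0.155 rad and a probe axis 7 mm off the pad centre. I'll repeat the push 12 mm further.

Request:
{"api": "servo_tool", "payload": {"commands": [[[0, 0, 20], 0, 8], [[20, 0, 20], 0, 8], [[20, 0, 10], 0, 8], [[10, 0, 0], 0, 8], [[6, 0, 0], 0, 8], [[4, 0, 0], 0, 8], [[3, 0, 0], 0, 8], [[3, 0, 0], 0, 8], [[3, 0, 0], 0, 8], [[3, 0, 0], 0, 8], [[0, 0, 0], 0, 8]]}}

```text
time_s: 30.38
eef_pos: [0.5398, -0.3326, 0.1507]
eef_rot: [-0.0, 0.985, -0.173, -0.002]
wrist_force: [-6.5, 2.1, 2.6]
opening: 0.171
grasp_force: 63.3
```

Request:
{"api": "servo_tool", "payload": {"commands": [[[-12, 0, 0], 0, 8], [[-20, 0, 0], 0, 8], [[-20, 0, -10], 0, 8], [[-20, 0, -20], 0, 8], [[0, 0, -20], 0, 8], [[0, 0, -10], 0, 8], [[0, 0, 0], 0, 8]]}}

```text
time_s: 31.25
eef_pos: [0.474, -0.3089, 0.2114]
eef_rot: [0.001, 0.985, -0.173, 0.001]
wrist_force: [-0.1, 0.5, -1.0]
opening: 0.172
grasp_force: 63.0
```

Run:
```python
from h import *
plan([.4690,-.0508,.2],None); wprobe(shot('wrist','wr10'))
```

```text
t 31.25 tcp [ 0.474  -0.3089  0.2114] yaw -1.918 turn 0 shift [ -92.5 -241.    10.9] F [-0.1  0.5 -1. ] open 0.172 g 62.97439098358154
cam in tool [  72.1    0.3 -122. ]
-30 1879 ridge x -3.9 0.7 y -16.0 15.9
-24 1348 ridge x -0.4 0.8 y -16.0 16.0
-18 1330 ridge x -0.7 0.3 y -15.9 15.9
-12 827 ridge x -0.5 0.9 y -15.9 15.6
-6 744 ridge x -0.3 0.4 y -15.9 16.0
0 689 ridge x -0.5 0.5 y -16.0 16.0
6 580 ridge x -0.5 0.4 y -15.9 16.0
12 607 ridge x -0.1 1.0 y -16.0 15.8
18 269 ridge x -0.2 0.7 y -13.4 14.0
24 236 ridge x 0.1 0.8 y -7.0 7.6
30 158 ridge x -0.2 0.5 y -7.0 7.6
36 196 ridge x -0.0 1.0 y -7.3 8.0
42 134 ridge x 0.1 0.5 y -7.5 8.1
48 189 ridge x -0.2 3.2 y -8.4 10.0
54 301 ridge x 1.5 3.0 y -9.5 10.1
72 46 ridge x -3.0 -2.3 y -3.6 4.3
78 64 ridge x -2.8 -2.0 y -3.7 5.0
84 49 ridge x -3.0 -2.4 y -3.8 5.1
90 48 ridge x -3.0 -1.7 y -3.9 5.2
102 10 ridge x -5.4 -5.1 y -0.9 2.3
108 32 ridge x -5.4 -4.3 y -2.3 3.0
```

The probe is upright (tilt ≈0.01 rad), with its axis at tool x −8, y +0.5 mm. Carry it to the spot.

Request:
{"api": "servo_tool", "payload": {"commands": [[[-8.5, -24.2, 0], 0, 8], [[-8.5, -24.2, 0], 0, 8], [[-8.5, -24.2, 0], 0, 8], [[-8.5, -24.2, 0], 0, 8], [[-8.5, -24.2, 0], 0, 8], [[-8.5, -24.2, 0], 0, 8], [[-8.5, -24.2, 0], 0, 8], [[-8.5, -24.2, 0], 0, 8], [[-8.5, -24.2, 0], 0, 8], [[-8, -23.7, 0], 0, 8], [[0, 0, 10], 0, 8], [[0, 0, 8], 0, 8], [[0, 0, 0], 0, 8], [[0, 0, 0], 0, 8]]}}

```text
time_s: 33.05
eef_pos: [0.4763, -0.0532, 0.1923]
eef_rot: [0.0, 0.985, -0.173, -0.0]
wrist_force: [-0.9, 0.3, -1.3]
opening: 0.171
grasp_force: 62.9
```

Run:
```python
from h import *
o,M=tool()
plan(np.array([.4690,-.0508,.176])+M@[.008,-.0005,0],None); w=shot('wrist','wr11')
L=(wcloud(w)-o['eef_pos'])@M*1000
q=L[(abs(L[...,1]-.5)<3)&(abs(L[...,0]+6)<4)&(L[...,2]>95)&(L[...,2]<125)]
print(np.sort(q[:,2]).round(1)[-12:])
print('top plane',np.median(wcloud(w)[...,2][(abs(L[...,0]-20)<5)&(abs(L[...,1])<5)]))
u,v=wproj(w,[.469,-.0508,.063]).astype(int);print(u,v)
cv2.imwrite('pics/wr11c.png',cv2.resize(w['color'][v-60:v+60,u-80:u+80,::-1],(800,600),interpolation=cv2.INTER_CUBIC))
```

```text
t 33.05 tcp [ 0.4763 -0.0532  0.1923] yaw -1.919 turn 0 shift [ 0.3 -0.3 16.3] F [-0.9  0.3 -1.3] open 0.171 g 62.873146533966064
[108.3 108.4 108.4 108.6 108.8 108.9 108.9 109.1 109.6 109.9 110.  110. ]
top plane 0.06311463038854165
318 244
```

View pics/wr11c.png

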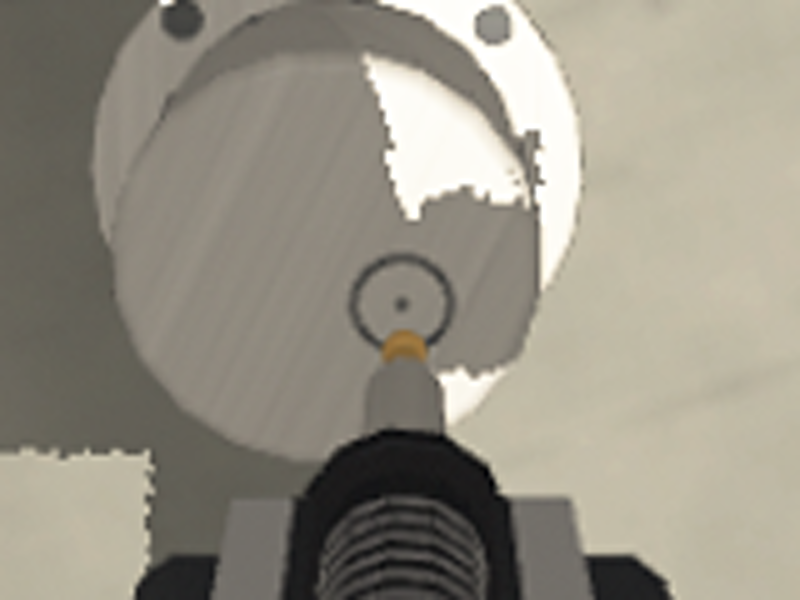

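The tip (405,345) approaches the ring, whose dot is at (402,303), from above on the right line, and the dot's full-frame pixel matches the prediction. Descend.

Request:
{"api": "servo_tool", "payload": {"commands": [[[0, 0, 6], 0, 8], [[0, 0, 5], 0, 8], [[0, 0, 3], 0, 8], [[0, 0, 0], 0, 8], [[0, 0, 0], 0, 8]]}}

```text
time_s: 33.72
eef_pos: [0.4764, -0.0527, 0.1785]
eef_rot: [0.0, 0.985, -0.173, 0.0]
wrist_force: [-0.3, 0.4, -0.3]
opening: 0.167
grasp_force: 62.9
```

Run:
```python
from h import *
import time
o,M=tool()
plan(np.array([.4690,-.0508,.176])+M@[.008,-.0005,0],None)
f=[]
for i in range(8):
    w=shot('wrist'); f.append(ctrl.get_obs()['wrist_force'])
print(np.mean(f,0),np.std(f,0))
u,v=wproj(w,[.469,-.0508,.063]).astype(int);print(u,v)
cv2.imwrite('pics/wr12c.png',cv2.resize(w['color'][v-30:v+45,u-50:u+50,::-1],(800,600),interpolation=cv2.INTER_CUBIC))
I=w['color'].astype(int); m=(I[...,0]-I[...,2]>60);m[:,:290]=0;m[:,350:]=0;m[:220]=0;m[330:]=0
y,x=np.nonzero(m);print(x.min(),x.max(),y.min(),y.max())
```

```text
t 33.73 tcp [ 0.4764 -0.0527  0.1785] yaw -1.918 turn 0 shift [0.4 0.3 2.5] F [-0.3  0.4 -0.3] open 0.167 g 62.87224531173706
[ 0.17822909 -0.23239682 -0.70474241] [0.60685646 0.35345554 0.33535433]
319 250
315 322 250 255
```

Request:
{"api": "servo_tool", "payload": {"commands": [[[0, 0, 1], 0, 8], [[0, 0, 1], 0, 8], [[0, 0, 1], 0, 8], [[0, 0, 1], 0, 8], [[0, 0, 1], 0, 8], [[0, 0, 0], 0, 8], [[0, 0, 0], 0, 8]]}}

```text
time_s: 35.0
eef_pos: [0.4764, -0.0527, 0.1735]
eef_rot: [0.0, 0.985, -0.173, 0.0]
wrist_force: [-0.1, -0.8, 0.8]
opening: 0.171
grasp_force: 62.9
```

```bash
cat >> h.py <<'E'
def force(n=8):
    f=[]
    for i in range(n): ctrl.camera('wrist'); f.append(ctrl.get_obs()['wrist_force'])
    print('F',np.mean(f,0).round(2),np.std(f,0).round(2),ctrl.get_obs()['eef_pos'].round(4))
E
python3 -c "
from h import *
force()"
```

```text
F [-0.3  -0.11  0.76] [0.37 0.66 0.82] [ 0.4764 -0.0527  0.1734]
```

Contact force is about 1.5 N, so the tip is ~2 mm in. Press 4 mm more.

Request:
{"api": "servo_tool", "payload": {"commands": [[[0, 0, 1], 0, 8], [[0, 0, 1], 0, 8], [[0, 0, 1], 0, 8], [[0, 0, 1], 0, 8], [[0, 0, 0], 0, 8], [[0, 0, 0], 0, 8], [[0, 0, 0], 0, 8]]}}

```text
time_s: 36.28
eef_pos: [0.4764, -0.0527, 0.1694]
eef_rot: [0.0, 0.985, -0.173, 0.0]
wrist_force: [0.2, -0.2, 1.5]
opening: 0.17
grasp_force: 62.9
```

Run:
```python
from h import *
force(20); w=shot('wrist','wr13'); o,M=tool(); wprobe(w)
u,v=wproj(w,[.469,-.0508,.063]).astype(int); print(u,v)
I=w['color'].astype(int); m=(I[...,0]-I[...,2]>60);m[:,:290]=0;m[:,350:]=0;m[:220]=0;m[330:]=0
y,x=np.nonzero(m);print(x.min(),x.max(),y.min(),y.max())
s=shot('scene','sc13'); S=cloud(s); L=wcloud(w)
d=np.hypot(L[...,0]-.477,L[...,1]+.0427); q=L[(d<.029)&(abs(L[...,2]-.063)<.004)]
print('top',len(q),np.linalg.lstsq(np.c_[q[:,:2],np.ones(len(q))],q[:,2],rcond=None)[0],np.median(q[:,2]))
```

```text
F [-0.25 -0.03  1.88] [0.5  0.52 0.49] [ 0.4763 -0.0527  0.1694]
cam in tool [ 7.190e+01  1.000e-01 -1.209e+02]
-30 1731 ridge x -4.6 -0.0 y -16.0 16.0
-24 1446 ridge x -0.9 0.3 y -16.0 16.0
-18 1208 ridge x -1.0 -0.2 y -15.9 15.9
-12 964 ridge x -1.0 0.4 y -13.8 14.0
-6 764 ridge x -0.9 -0.1 y -15.9 15.9
0 687 ridge x -0.9 -0.1 y -16.0 16.0
6 578 ridge x -0.9 -0.1 y -16.0 16.0
12 619 ridge x -0.6 0.4 y -16.0 16.0
18 329 ridge x -0.7 0.3 y -13.7 15.9
24 228 ridge x -0.6 0.5 y -7.2 7.3
30 185 ridge x -0.6 0.0 y -7.3 7.4
36 174 ridge x -0.6 0.3 y -7.6 7.7
42 162 ridge x -0.4 0.2 y -7.8 7.8
48 118 ridge x -0.7 -0.2 y -7.6 8.0
54 384 ridge x 1.1 2.6 y -9.7 9.8
72 39 ridge x -3.6 -2.7 y -3.3 4.0
78 59 ridge x -3.4 -2.8 y -4.0 4.7
84 51 ridge x -3.6 -3.2 y -4.1 4.8
90 47 ridge x -3.7 -3.2 y -4.2 4.9
96 11 ridge x -3.4 -3.1 y -3.6 1.9
102 143 ridge x -5.0 24.5 y -15.8 16.0
108 2901 ridge x 9.7 24.9 y -16.0 16.0
319 254
315 322 253 255
top 5216 [ 0.00048569 -0.00024279  0.06301372] 0.06325409631811713
```

The push is about 2.6 N (half in), the probe is upright, the can top is level at 63 mm, and the tip lies on the spot within ~1 mm.

```bash
python3 -c "
from bench import ctrl
print(ctrl.hand_in())"
```

```text
the job is handed in; nothing more can be done
None
```

I handed the job in: both cans are seated over the stub and the probe is held upright on the ring, tip about half in (about 2.6 N). The hand-in gave no verdict, and I viewed 11 pictures, one over your limit of 10.

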